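# Find the weak leaf spring and load it with the proof weight

## Task

One of the three leaf springs on the fixture has gone weak. Going from the left one to the middle one to the right one (left as seen from the robot), press each free tip down by its pad onto its stop and bear on it with about 15 N (more than 11, never more than 20), feeling how stiff it was on the way, and let it spring back. Then take the brass weight, set it down upright on the middle of the weak spring's pad before letting go, and leave it standing there holding that spring down on its stop, everything else untouched.

Things in the scene. Friction and masses are not known exactly. Their poses are not given: they have to be found in the camera images.
- base: spring fixture: grey plate 160 x 250 x 14 mm fixed to the bench; origin: centre of its underside, y to the LEFT spring. Three like steel leaf springs along x at y = +80, 0, -80 mm (left, middle, right), clamped at the far (+x) end, free at the near (-x) end, each above a rubber-topped stop post. The clamps are its highest parts, 52 mm above the bench, 73 to 103 mm from the pads' centres.
- weight_centre (a point): centre (half-way up) of the proof weight: upright brass cylinder 38 mm in diameter, 51 mm tall, with a 22 mm knob above a neck, 70 mm tall in all; z upwards along its axis. About 500 g (4.9 N). Stands loose on the bench to one side of the fixture, so this point is 35 mm above the bench. Grip its body across, at this height or up to 8 mm higher, firmly (30 N).
- weight_foot (a point): centre of the flat underside of the same weight, 35 mm below its centre
- tip_box: bystander: blue pipette-tip box with clear lid, 124 x 84 x 56 mm, loose on the bench, on the other side of the fixture from the weight; origin at the centre of its underside; leave it alone
- dishes: bystander: stack of five culture dishes, 92 mm in diameter, 65 mm high, loose, origin at the centre of its underside; leave it alone
- reagent: bystander: jar with a screw cap, 60 mm in diameter, 90 mm high, loose, origin at the centre of its underside; leave it alone
- pad_a (a point): centre of the top of the round flat steel pad (40 mm across, 3 mm thick) at one leaf spring's free tip: press straight down here, and here the weight stands. 44 mm above the bench at rest; moves with the leaf. The letters a, b, c do not tell the place: left, middle, right is told by this point's y in the base's frame.
- leaf_a (a joint): bend of that leaf, rad: 0 at rest, grows as pressed; 75 mm from clamp to pad centre (0.1 = 7.5 mm there). Stopped 6 to 12 mm down; how far differs by leaf and is not known. A good leaf has 0.75 to 1.2 N/mm and takes 7 to 10 N to reach its stop; the weak one has 0.25 to 0.4 N/mm, takes under 4 N, and the weight brings it onto its stop. On the stop the force climbs steeply, some 9 N per mm.
- pad_b (a point): centre of the top of the round flat steel pad (40 mm across, 3 mm thick) at one leaf spring's free tip: press straight down here, and here the weight stands. 44 mm above the bench at rest; moves with the leaf. The letters a, b, c do not tell the place: left, middle, right is told by this point's y in the base's frame.
- leaf_b (a joint): bend of that leaf, rad: 0 at rest, grows as pressed; 75 mm from clamp to pad centre (0.1 = 7.5 mm there). Stopped 6 to 12 mm down; how far differs by leaf and is not known. A good leaf has 0.75 to 1.2 N/mm and takes 7 to 10 N to reach its stop; the weak one has 0.25 to 0.4 N/mm, takes under 4 N, and the weight brings it onto its stop. On the stop the force climbs steeply, some 9 N per mm.
- pad_c (a point): centre of the top of the round flat steel pad (40 mm across, 3 mm thick) at one leaf spring's free tip: press straight down here, and here the weight stands. 44 mm above the bench at rest; moves with the leaf. The letters a, b, c do not tell the place: left, middle, right is told by this point's y in the base's frame.
- leaf_c (a joint): bend of that leaf, rad: 0 at rest, grows as pressed; 75 mm from clamp to pad centre (0.1 = 7.5 mm there). Stopped 6 to 12 mm down; how far differs by leaf and is not known. A good leaf has 0.75 to 1.2 N/mm and takes 7 to 10 N to reach its stop; the weak one has 0.25 to 0.4 N/mm, takes under 4 N, and the weight brings it onto its stop. On the stop the force climbs steeply, some 9 N per mm.
Not all that is in view belongs to the job. Several things look just like the part that bears weight_centre: the one meant starts farthest from the robot's base.

How it is judged:
By the outcome, as a careful person would: the job done as asked, in the order asked, and still so for the second after the job is handed in, with the robot touching nothing.
It also fails if it takes over 72 s, if anything falls off the work surface, if the arm or the gripper's body presses on something with over 40 N, if the wrist force passes 120 N, or if a joint passes its speed limit or range.

## Robot

A 6-joint arm with a two-finger parallel gripper is mounted at the origin on the work surface. World frame = base frame: x ahead of the robot, y to its left, z up, the work surface at z = 0. Lengths are in m, angles in rad, forces in N, time in s.
With the tool pointing down it reaches from about 0.35 to 0.975 m from the base axis. Payload 4.9 kg.
Tool frame: the origin (TCP) lies at the very end of the fingers, on their centre line; the grasp point (between the pads) lies 19 mm behind it; z points along the fingers, y is the line along which they close (so a half turn about z gives the same grasp; the last joint's range is limited). The gripper opens to 85 mm and grips with 20 to 120 N. Pads are 22 mm wide; open, the fingers measure 114 mm over their backs; the gripper's body (76 mm by 85 mm) begins 54 mm behind the grasp point. The pads swing forward as they close: fully open they stand 13 mm farther back than shut.
Start: joints at [-1.446, 0.053, 1.613, -0, 1.476, -0.119], TCP at [0.151, -0.606, 0.231] pointing down, gripper open.
Joint ranges: [-3.01, 3.01], [-1.01, 2.22], [0.06, 2.58], [-1.02, 4.17], [0.09, 2.62], [-3.14, 3.14]. Speed limits (rad/s): [2.57, 2.57, 3.14, 3.14, 3.14, 3.14].

## Interface

Orientations are given as [roll, pitch, yaw] about the fixed x, y, z axes, in that order (R = Rz(yaw) Ry(pitch) Rx(roll)).
In Python, from plant import readout, cams, env, finder gives the robot as it stands. The module is installed in compiled form; this text tells all that it offers.
- The arm moves only by the tool step_arm, never from a script. Its argument "plan" is one flat list of numbers, 4 for each row, row after row: the shift along the tool's x, y, z in cm, then the turn about the tool's z in rad. In form: [tx, ty, tz, yaw, tx, ty, tz, yaw, ...]. A call has 1 to 10 rows; each row shifts and turns the commanded pose from where the row before left it, along the tool's axes as they then stand; what a row does not reach is not made up. A row lasts 1/10 s, in which the tool goes at most 50 mm and 8.59 degrees, less where a joint would pass 70% of its speed; a pose out of reach is approached as far as the arm can. A call is refused whole if a number of a shift passes 5 or a number of a turn 0.15, either way. A call with a gripper value outside its range is refused whole. "grip" is the opening, from 0 (shut) to 1 (fully open), set as the call begins (left out, the last holds). The fingers move at their own pace and stop on an object; "grip_force" is the grip in N (left out, the last holds). Time passes only in rows, so rows that do not move let the fingers close. It gives the time, the measured TCP pose, the force, the opening and the grip force at its end, in the units of the state.
- readout.get_obs(): the state, without advancing time (a new reading comes with each control period).
- cams.capture(name): name is "scene" or "side" or "wrist"; returns a dict with "frame" (384x512x3 uint8, red, green, blue), "range_z" (384x512 float32, m along the optical axis (not along the pixel's ray), 0 where there is no reading), "vertical_fov" (degrees; the focal length in pixels is half the picture's height over the tangent of half this angle, whatever the lens; pixels are square), "cx", "cy" (the principal point, pixels), "dist_coeffs" ([k1, k2, p1, p2, k3] as OpenCV has them; the pictures are not rectified), "rvec" (rotation vector, rad) and "tvec" (3), from world to camera coordinates, as OpenCV has them. Camera axes: x right, y down, z forward; pixel columns grow to the right and rows downward; lengths in m; the calibration is good to about 2 mm. A picture is of the moment at which its call begins.
- env.sign_off(): hands the job in; it is judged then, once.
Trained networks look in a picture, given as the dict that the camera call returned (one of the last four; its "shot" number tells which), for a name from the list of things; names that differ only in an ending like _2 or _b are one class to them, and where a whole thing is asked for, a point or a joint stands for the part that bears it (a point fixed in the world has none). Each returns a list of dicts, best first, with "conf" (0 to 1); they miss things now and then, are a little off and sometimes report something else, mostly with a low value. They report only what shows in the picture. A call takes as long as a camera call. They do not tell look-alikes from the thing itself.
- finder.trace(picture, label): "mask" (384x512 bool, what is visible of it) and "location" ([column, row] in pixels, amid what is visible of it).
The state is a dict: "time": time; "q": joint angles; "joint_velocities": joint speeds; "joint_efforts": joint torques, N m; "position": TCP position; "eef_rot": TCP orientation; "wrist_force": force on the tool from outside, world axes, zero at the start; "torque": the same for the moment, N m; "grip_width": opening from 0.0 (shut) to 1.0 (fully open); "grip_force": force on a finger pad.
Only numpy, scipy, OpenCV 4.12 (cv2) and the standard library are available. Lean on these libraries where they do the work, as an engineer would, in place of code of your own. Each camera call takes 0.05 s, during which the arm holds its last target. There are 200 camera calls.

## Working session

There is one attempt and no reset: what is moved stays moved. The work goes in short steps, Python scripts to look and compute and a tool call to move; the robot and the scene stay as the last step left them, time stands still between calls to the robot, and variables do not carry over. Pictures are saved under pics/ and viewed, at most 10 in all, crops included, and the job is handed in when it is done.

Besides the shell and the picture viewer there is one more tool, called after "Call:" in YAML: its name, and indented under it one key for each argument. step_arm: Moves the arm, as the interface text tells. Its arguments: {"type":"object","properties":{"plan":{"type":"array"},"grip":{"type":"number"},"grip_force":{"type":"number"}},"required":["plan"]}

```bash
mkdir -p pics; cat > h.py <<'E'
import numpy as np, cv2
from plant import readout, cams, env, finder
def K(p):
    f=192/np.tan(np.radians(p["vertical_fov"])/2); return np.array([[f,0,p["cx"]],[0,f,p["cy"]],[0,0,1]])
def cloud(p):
    v,u=np.mgrid[0:384,0:512]; uv=np.stack([u,v],-1).reshape(-1,1,2).astype(float)
    n=cv2.undistortPoints(uv,K(p),np.array(p["dist_coeffs"])).reshape(384,512,2)
    z=p["range_z"]; c=np.dstack([n*z[...,None],z]); R=cv2.Rodrigues(np.array(p["rvec"],float))[0]
    w=(c-np.array(p["tvec"]).ravel())@R; w[z==0]=np.nan; return w
def save(p,n): cv2.imwrite("pics/"+n,p["frame"][...,::-1])
E
python3 - <<'E'
from h import *
o=readout.get_obs(); print({k:np.round(v,3) for k,v in o.items()})
ims=[]
for c in ["scene","side"]:
    p=cams.capture(c); w=cloud(p); ims.append(p["frame"])
    for l in ["weight_centre","pad_a","base","tip_box","dishes","reagent"]:
        for d in finder.trace(p,l)[:5]:
            m=d["mask"]; q=w[m]; q=q[~np.isnan(q[:,0])]
            if len(q): 
                t=q[q[:,2]>np.percentile(q[:,2],95)-.006]
                print(c,l,round(d["conf"],2),np.round(d["location"]),m.sum(),"med",np.round(np.median(q,0),3),"top",np.round(np.median(t,0),3),np.round(np.ptp(q,0),3))
    cv2.imwrite(f"pics/{c}0.png",p["frame"][...,::-1])
E
```

```text
{'time': np.float64(0.0), 'q': array([-1.446,  0.053,  1.614, -0.   ,  1.476, -0.119]), 'joint_velocities': array([ 0.   ,  0.   ,  0.001,  0.001, -0.002, -0.001]), 'joint_efforts': array([ 3.0000e-03, -3.9368e+01, -3.7017e+01,  0.0000e+00,  7.0000e-03,
       -0.0000e+00]), 'position': array([ 0.151, -0.606,  0.23 ]), 'eef_rot': array([-3.14 , -0.   ,  0.244]), 'wrist_force': array([0.501, 0.143, 0.1  ]), 'torque': array([ 0.025, -0.033,  0.006]), 'grip_force': np.float64(0.0), 'grip_width': np.float64(0.997)}
scene weight_centre 0.87 [160. 169.] 389 med [ 0.475 -0.216  0.042] top [ 0.467 -0.22   0.07 ] [0.11  0.074 0.075]
scene weight_centre 0.86 [145. 163.] 384 med [ 0.438 -0.279  0.039] top [ 0.432 -0.283  0.07 ] [0.117 0.061 0.075]
scene weight_centre 0.83 [122. 177.] 380 med [ 0.513 -0.299  0.041] top [ 0.508 -0.305  0.07 ] [0.099 0.083 0.073]
scene weight_centre 0.77 [181. 156.] 365 med [ 0.402 -0.193  0.04 ] top [ 0.395 -0.196  0.07 ] [0.131 0.063 0.073]
scene weight_centre 0.64 [280. 235.] 410 med [0.634 0.093 0.044] top [0.633 0.093 0.044] [0.118 0.047 0.035]
scene pad_a 0.
[... 1610 characters left out ...]
99 -0.024  0.014] top [ 0.605 -0.021  0.014] [0.193 0.279 0.023]
side tip_box 0.72 [158. 171.] 1623 med [0.457 0.271 0.047] top [0.463 0.288 0.055] [0.163 0.204 0.06 ]
side dishes 0.93 [399. 241.] 2407 med [ 0.704 -0.276  0.057] top [ 0.724 -0.268  0.065] [0.185 0.132 0.07 ]
side dishes 0.49 [283. 214.] 291 med [ 0.593 -0.062  0.042] top [ 0.587 -0.064  0.043] [0.09  0.059 0.034]
side reagent 0.9 [233. 150.] 703 med [0.673 0.232 0.052] top [0.682 0.246 0.089] [0.182 0.25  0.095]
side reagent 0.31 [268. 218.] 3125 med [ 0.598 -0.025  0.014] top [ 0.604 -0.02   0.014] [0.191 0.279 0.041]
side reagent 0.31 [337. 312.] 926 med [ 0.494 -0.314  0.047] top [ 0.501 -0.309  0.069] [0.084 0.047 0.072]
```

```bash
python3 - <<'E'
import cv2,numpy as np
a=cv2.imread("pics/scene0.png");b=cv2.imread("pics/side0.png")
a=cv2.resize(a[130:310,60:440],(800,379));b=cv2.resize(b[130:340,120:460],(355,220),interpolation=cv2.INTER_AREA)
c=np.zeros((600,800,3),np.uint8);c[:379]=a;c[380:600,:355]=b;cv2.imwrite("pics/v1.png",c)
E
```

```text
(no output)
```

View pics/v1.png

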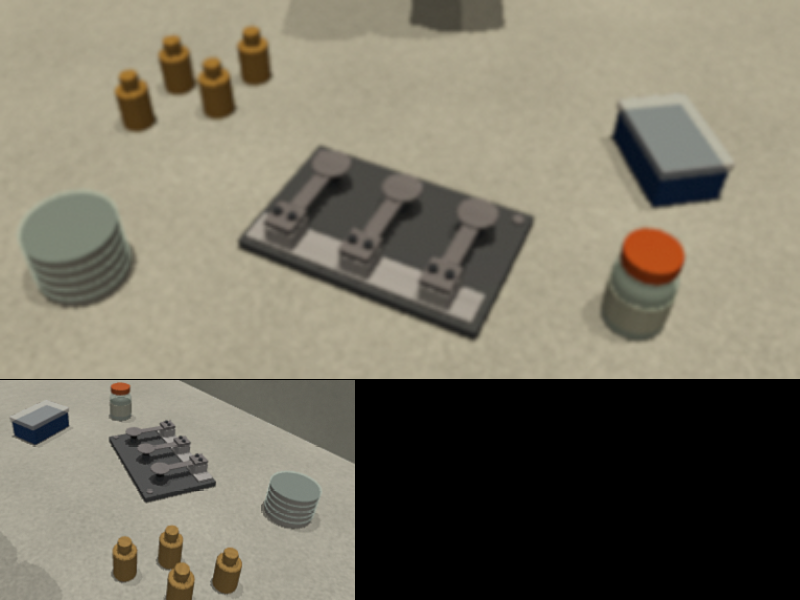

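Call:
step_arm:
  plan: [0, 0, 0, 0.128, 0, 0, 0, 0.128, 0, 0, 0, 0.128, 0, 0, 0, 0.128, 1.75, -4.5, 0, 0, 1.75, -4.5, 0, 0, 1.75, -4.5, 0, 0, 1.75, -4.5, 0, 0, 1.75, -4.5, 0, 0, 1.75, -4.5, 0, 0]
  grip: 0

```text
time: 1.7
position: [0.3245, -0.3724, 0.2315]
eef_rot: [3.141, -0.001, -0.269]
wrist_force: [-0.0, 0.2, 0.1]
grip_width: 0.002
grip_force: 0.0
```

Call:
step_arm:
  plan: [1.75, -4.5, 0, 0, 1.75, -4.5, 0, 0, 1.75, -4.5, 0, 0, 1.75, -4.5, 0, 0, 1.75, -4.5, 0, 0, 1.75, -4.5, 0, 0, 1.75, -4.5, 0, 0, 1.75, -4.5, 0, 0, 1.75, -4.5, 0, 0, 0, 0, 0, 0]

```text
time: 2.7
position: [0.5848, -0.0208, 0.2311]
eef_rot: [-3.14, -0.0, -0.262]
wrist_force: [-1.2, -1.4, 0.4]
grip_width: -0.002
grip_force: 0.0
```

```bash
python3 - <<'E'
from h import *
p=cams.capture("wrist"); save(p,"w1.png"); w=cloud(p)
o=readout.get_obs(); print(o["time"],o["position"],o["eef_rot"],o["wrist_force"],o["q"])
np.save("w1.npy",w)
for d in finder.trace(p,"pad_a")[:4]:
    m=d["mask"]; q=w[m]; q=q[~np.isnan(q[:,0])]
    s=q[abs(q[:,2]-np.median(q[:,2]))<.005]
    (cx,cy),r=cv2.minEnclosingCircle(s[:,:2].astype(np.float32))
    print(round(d["conf"],2),np.round(d["location"]),m.sum(),np.round(np.median(s,0),4),np.round([cx,cy,r],4),np.round(np.ptp(s,0),3))
E
```

```text
2.75 [ 0.58372473 -0.02288296  0.23100436] [ 3.14157551e+00  5.66358589e-04 -2.63921050e-01] [ 0.02265348  0.03039386 -0.10991466] [-1.66561086e-01 -4.31114227e-02  1.70953921e+00  3.81645589e-05
  1.47573021e+00  1.66815265e+00]
0.74 [217. 151.] 2110 [0.613  0.0148 0.0435] [0.6253 0.0169 0.047 ] [0.092 0.047 0.007]
0.71 [134. 150.] 2100 [0.6347 0.0911 0.0435] [0.6469 0.0911 0.0466] [0.092 0.047 0.008]
0.57 [296. 152.] 2034 [ 0.5909 -0.0618  0.0435] [ 0.6022 -0.0643  0.0464] [0.09  0.046 0.008]
```

View pics/w1.png

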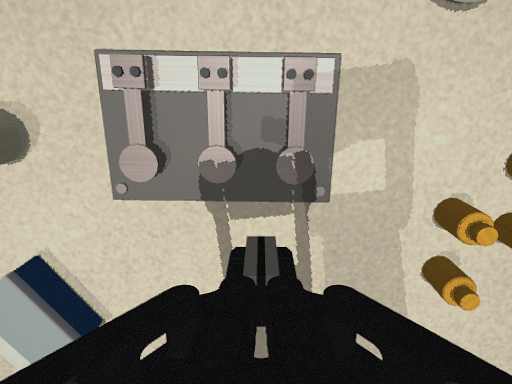

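```bash
python3 - <<'E'
from h import *
w=np.load("w1.npy"); q=w.reshape(-1,3); q=q[~np.isnan(q[:,0])]
s=q[(abs(q[:,2]-.0437)<.004)]
P=np.array([[.6347,.0911],[.613,.0148],[.5909,-.0618]])
a=np.arctan2(*( -(P[0]-P[2])*[1,1])[[0,1]]*np.array([1,-1])) 
a=np.arctan2(-(P[0]-P[2])[0],(P[0]-P[2])[1]); print("yaw",a)
ex=np.array([np.cos(a),np.sin(a)]); ey=np.array([-np.sin(a),np.cos(a)])
from scipy.optimize import least_squares
for c in P:
    d=s[:,:2]-c; X=d@ex; Y=d@ey
    k=(abs(Y)<.03)&(X>-.05)&(X<.035); X,Y=X[k],Y[k]
    m=np.zeros((120,120),np.uint8); 
    b=[]   # boundary: per 10-degree... use min/max per strip
    for y in np.arange(-.016,.0161,.002):
        t=X[abs(Y-y)<.001]; 
        if len(t): b.append((np.min(t),y))
    for x in np.arange(X.min()+.004,X.min()+.026,.002):
        t=Y[abs(X-x)<.001]; 
        if len(t): b+= [(x,t.min()),(x,t.max())]
    b=np.array(b); r=least_squares(lambda v:np.hypot(b[:,0]-v[0],b[:,1]-v[1])-v[2],[-.01,0,.02],loss="soft_l1",f_scale=.001)
    print(np.round(r.x,4), np.round(c+r.x[0]*ex+r.x[1]*ey,4), r.cost)
E
```

```text
yaw -0.27899056484560436
[-0.0155  0.0036  0.0195] [0.6208 0.0988] 2.052183026503565e-06
[-0.0158  0.0033  0.0194] [0.5988 0.0223] 3.7521350515035702e-06
[-0.0154  0.0033  0.0193] [ 0.577  -0.0543] 2.118852187043717e-06
```

```bash
python3 - <<'E'
from h import *
w=np.load("w1.npy"); q=w.reshape(-1,3); q=q[~np.isnan(q[:,0])]
a=-.279; ex=np.array([np.cos(a),np.sin(a)]); ey=np.array([-np.sin(a),np.cos(a)])
for c in [[.6208,.0988],[.5988,.0223],[.577,-.0543]]:
    d=q[:,:2]-c; X=d@ex; Y=d@ey; k=(abs(Y)<.032)&(abs(q[:,2]-.044)<.006)
    for x in range(-20,75,8):
        t=k&(abs(X-x/1000)<.002)
        if t.sum()>2: print(x,np.round([Y[t].min()*1e3,Y[t].max()*1e3,np.median(q[t,2])*1e3],1),end=" | ")
    print()
t=q[(abs(q[:,2]-.014)<.003)&(abs(q[:,0]-.64)<.2)&(abs(q[:,1]-.01)<.17)][:,:2].astype(np.float32)
print(cv2.minAreaRect(t))
# plate outline
E
```

```text
-20 [-7.3  6.6 44.5] | -12 [-16.   16.3  44.5] | -4 [-19.   19.1  44.6] | 4 [-19.1  19.4  44.5] | 12 [-16.9  16.8  44.6] | 20 [-7.8  7.9 41.6] | 28 [-7.9  7.5 41.6] | 36 [-8.   8.2 41.1] | 44 [-8.   8.4 41.1] | 52 [-7.7  8.2 41.4] | 60 [-7.8  9.  41.2] | 68 [-7.7  8.6 41.2] | 
-20 [-7.2  6.3 44.4] | -12 [-14.6  16.4  44.4] | -4 [-18.8  19.2  44.4] | 4 [-18.9  19.   44.4] | 12 [-16.7  16.7  44.4] | 20 [-7.7  8.1 42. ] | 28 [-7.8  7.4 41.4] | 36 [-7.7  8.1 41.3] | 44 [-7.1  7.9 41.6] | 52 [-7.3  7.6 41.6] | 60 [-7.5  8.3 41.5] | 68 [-7.6  8.3 41.4] | 
-20 [-7.6  6.9 44.2] | -12 [-15.3  15.5  44.4] | -4 [-19.1  18.9  44.4] | 4 [-18.8  19.1  44.5] | 12 [-16.   16.2  44.4] | 20 [-8.1  7.4 41.8] | 28 [-7.6  7.6 41.3] | 36 [-7.2  8.  41.4] | 44 [-7.7  7.9 41.6] | 52 [-7.3  7.6 41.6] | 60 [-7.8  8.  41.4] | 68 [-7.5  8.2 41.6] | 
((0.6278589367866516, 0.013868257403373718), (0.25061702728271484, 0.16054672002792358), 74.17533111572266)
```

Call:
step_arm:
  plan: [0.1, -4, 1, 0.015, 0.1, -4, 2, 0, 0, -3, 3, 0, 0, -1.7, 3, 0, 0, 0, 4, 0, 0, 0, 3, 0, 0, 0, 0.8, 0, 0, 0, 0, 0, 0, 0, 0, 0]

```text
time: 3.7
position: [0.621, 0.0956, 0.0655]
eef_rot: [-3.141, -0.003, -0.284]
wrist_force: [0.1, 0.2, 0.8]
grip_width: 0.004
grip_force: 0.0
```

Call:
step_arm:
  plan: [0.1, -0.3, 0.7, -0.005, 0, 0, 1, 0, 0, 0, 0.1, 0, 0, 0, 0, 0, 0, 0, 0, 0]

```text
time: 4.2
position: [0.6215, 0.099, 0.0453]
eef_rot: [3.142, 0.0, -0.278]
wrist_force: [0.2, -0.6, -0.5]
grip_width: -0.001
grip_force: 0.0
```

Call:
step_arm:
  plan: [0, 0, 0.2, 0, 0, 0, 0.2, 0, 0, 0, 0.2, 0, 0, 0, 0.1, 0, 0, 0, 0, 0, 0, 0, 0, 0]

```text
time: 4.8
position: [0.6219, 0.099, 0.0387]
eef_rot: [-3.141, -0.001, -0.278]
wrist_force: [0.2, 0.0, 2.4]
grip_width: 0.002
grip_force: 1.2
```

Call:
step_arm:
  plan: [0, 0, 0.1, 0, 0, 0, 0, 0, 0, 0, 0, 0]

```text
time: 5.1
position: [0.6219, 0.099, 0.0376]
eef_rot: [-3.141, -0.001, -0.278]
wrist_force: [1.0, 0.2, 2.5]
grip_width: 0.0
grip_force: 1.4
```

Call:
step_arm:
  plan: [0, 0, 0.1, 0, 0, 0, 0, 0, 0, 0, 0, 0]

```text
time: 5.4
position: [0.6219, 0.099, 0.0366]
eef_rot: [-3.141, -0.001, -0.278]
wrist_force: [1.4, 0.7, 3.2]
grip_width: 0.001
grip_force: 1.5
```

Call:
step_arm:
  plan: [0, 0, 0.1, 0, 0, 0, 0, 0, 0, 0, 0, 0]

```text
time: 5.7
position: [0.6219, 0.099, 0.0356]
eef_rot: [-3.141, -0.001, -0.278]
wrist_force: [2.9, -0.2, 3.4]
grip_width: 0.0
grip_force: 1.7
```

Call:
step_arm:
  plan: [0, 0, 0.1, 0, 0, 0, 0, 0, 0, 0, 0, 0]

```text
time: 6.0
position: [0.6219, 0.0989, 0.0351]
eef_rot: [-3.141, -0.001, -0.278]
wrist_force: [1.4, 0.8, 7.0]
grip_width: 0.001
grip_force: 3.4
```

Call:
step_arm:
  plan: [0, 0, 0.05, 0, 0, 0, 0, 0, 0, 0, 0, 0]

```text
time: 6.3
position: [0.6219, 0.099, 0.035]
eef_rot: [-3.141, -0.001, -0.278]
wrist_force: [0.3, 0.8, 9.5]
grip_width: -0.005
grip_force: 4.2
```

Call:
step_arm:
  plan: [0, 0, 0.05, 0, 0, 0, 0, 0, 0, 0, 0, 0]

```text
time: 6.6
position: [0.622, 0.099, 0.0348]
eef_rot: [-3.141, -0.001, -0.278]
wrist_force: [-1.6, 0.0, 9.9]
grip_width: -0.002
grip_force: 4.9
```

Call:
step_arm:
  plan: [0, 0, 0.05, 0, 0, 0, 0, 0, 0, 0, 0, 0]

```text
time: 6.9
position: [0.622, 0.099, 0.0346]
eef_rot: [-3.142, -0.001, -0.278]
wrist_force: [-1.3, 0.4, 11.9]
grip_width: 0.003
grip_force: 5.7
```

Call:
step_arm:
  plan: [0, 0, 0.03, 0, 0, 0, 0, 0, 0, 0, 0, 0]

```text
time: 7.2
position: [0.6221, 0.099, 0.0345]
eef_rot: [-3.142, -0.001, -0.278]
wrist_force: [-2.1, 0.7, 12.5]
grip_width: 0.002
grip_force: 6.2
```

Call:
step_arm:
  plan: [0, 0, 0.06, 0, 0, 0, 0, 0, 0, 0, 0, 0, 0, 0, 0, 0]

```text
time: 7.6
position: [0.6221, 0.099, 0.0343]
eef_rot: [-3.142, -0.001, -0.278]
wrist_force: [-3.3, -0.1, 13.7]
grip_width: -0.001
grip_force: 7.2
```

Call:
step_arm:
  plan: [0, 0, 0.03, 0, 0, 0, 0, 0, 0, 0, 0, 0]

```text
time: 7.9
position: [0.6221, 0.099, 0.0342]
eef_rot: [3.142, -0.001, -0.278]
wrist_force: [-3.0, -0.7, 15.0]
grip_width: -0.001
grip_force: 7.7
```

Call:
step_arm:
  plan: [0, 0, -0.5, 0, 0, 0, -1.5, 0, -0.1, 0, -1, 0, 0, 2, 0, 0, 0, 2, 0, 0, 0, 2, 0, 0, 0, 2, 0, 0, 0, 0, 0, 0, 0, 0, 0.8, 0, 0, 0, 0, 0]

```text
time: 8.9
position: [0.5974, 0.023, 0.052]
eef_rot: [3.141, 0.003, -0.278]
wrist_force: [-0.2, -0.3, -0.5]
grip_width: 0.003
grip_force: 0.0
```

Call:
step_arm:
  plan: [0.15, 0, 0.5, 0, 0, 0, 0.3, 0, 0, 0, 0.2, 0, 0, 0, 0, 0, 0, 0, 0, 0]

```text
time: 9.4
position: [0.6001, 0.0221, 0.0438]
eef_rot: [-3.141, -0.0, -0.278]
wrist_force: [-0.9, 0.1, 1.7]
grip_width: -0.004
grip_force: 0.4
```

Call:
step_arm:
  plan: [0, 0, 0.1, 0, 0, 0, 0.1, 0, 0, 0, 0, 0, 0, 0, 0, 0]

```text
time: 9.8
position: [0.6002, 0.022, 0.042]
eef_rot: [-3.141, -0.0, -0.278]
wrist_force: [-1.3, 1.3, 3.1]
grip_width: 0.002
grip_force: 1.6
```

Call:
step_arm:
  plan: [0, 0, 0.1, 0, 0, 0, 0, 0, 0, 0, 0, 0]

```text
time: 10.1
position: [0.6002, 0.022, 0.0409]
eef_rot: [-3.141, -0.0, -0.278]
wrist_force: [-1.4, 0.6, 4.5]
grip_width: -0.005
grip_force: 2.3
```

Good leaf (~1 N/mm). Continue.

Call:
step_arm:
  plan: [0, 0, 0.1, 0, 0, 0, 0.1, 0, 0, 0, 0, 0, 0, 0, 0, 0]

```text
time: 10.5
position: [0.6003, 0.022, 0.0392]
eef_rot: [-3.141, -0.0, -0.278]
wrist_force: [-2.6, 2.1, 7.5]
grip_width: 0.001
grip_force: 3.5
```

Call:
step_arm:
  plan: [0, 0, 0.1, 0, 0, 0, 0, 0, 0, 0, 0, 0]

```text
time: 10.8
position: [0.6003, 0.022, 0.0384]
eef_rot: [-3.141, -0.0, -0.278]
wrist_force: [-3.3, 1.1, 7.8]
grip_width: -0.001
grip_force: 4.1
```

Call:
step_arm:
  plan: [0, 0, 0.1, 0, 0, 0, 0, 0, 0, 0, 0, 0]

```text
time: 11.1
position: [0.6003, 0.0219, 0.0376]
eef_rot: [-3.142, -0.0, -0.278]
wrist_force: [-3.5, 0.6, 9.5]
grip_width: -0.0
grip_force: 4.6
```

Call:
step_arm:
  plan: [0, 0, 0.06, 0, 0, 0, 0, 0, 0, 0, 0, 0]

```text
time: 11.4
position: [0.6003, 0.022, 0.0374]
eef_rot: [-3.141, -0.0, -0.278]
wrist_force: [-4.7, 1.9, 11.1]
grip_width: 0.001
grip_force: 5.6
```

Call:
step_arm:
  plan: [0, 0, 0.06, 0, 0, 0, 0, 0, 0, 0, 0, 0]

```text
time: 11.7
position: [0.6004, 0.022, 0.0372]
eef_rot: [-3.142, -0.0, -0.278]
wrist_force: [-5.9, 2.3, 12.4]
grip_width: -0.002
grip_force: 6.7
```

On the stop; a little more.

Call:
step_arm:
  plan: [0, 0, 0.06, 0, 0, 0, 0, 0, 0, 0, 0, 0, 0, 0, 0, 0]

```text
time: 12.1
position: [0.6004, 0.022, 0.037]
eef_rot: [3.142, 0.0, -0.278]
wrist_force: [-6.1, 3.1, 14.3]
grip_width: 0.001
grip_force: 7.7
```

Call:
step_arm:
  plan: [0, 0, 0.02, 0, 0, 0, 0, 0, 0, 0, 0, 0]

```text
time: 12.4
position: [0.6004, 0.022, 0.0369]
eef_rot: [3.142, 0.0, -0.278]
wrist_force: [-7.7, 2.1, 15.4]
grip_width: 0.001
grip_force: 8.1
```

Call:
step_arm:
  plan: [0, 0, -0.5, 0, 0, 0, -1.5, 0, -0.1, 0, -0.7, 0, 0, 2, 0, 0, 0, 2, 0, 0, 0, 2, 0, 0, 0, 2, 0, 0, 0, 0, 0, 0, 0, 0, 0.8, 0, 0, 0, 0, 0]

```text
time: 13.4
position: [0.5761, -0.054, 0.0521]
eef_rot: [-3.142, 0.002, -0.278]
wrist_force: [0.7, 0.3, -0.4]
grip_width: -0.004
grip_force: 0.0
```

Call:
step_arm:
  plan: [0, 0, 0.5, 0, 0, 0, 0.3, 0, 0, 0, 0.1, 0, 0, 0, 0, 0, 0, 0, 0, 0]

```text
time: 13.9
position: [0.5772, -0.0547, 0.0447]
eef_rot: [-3.142, -0.0, -0.278]
wrist_force: [-0.1, 0.1, -0.0]
grip_width: -0.002
grip_force: 0.0
```

Call:
step_arm:
  plan: [0, 0, 0.1, 0, 0, 0, 0.1, 0, 0, 0, 0, 0, 0, 0, 0, 0]

```text
time: 14.3
position: [0.5773, -0.0548, 0.0429]
eef_rot: [-3.141, -0.001, -0.278]
wrist_force: [0.5, -0.1, 2.1]
grip_width: -0.001
grip_force: 0.7
```

Call:
step_arm:
  plan: [0, 0, 0.1, 0, 0, 0, 0.1, 0, 0, 0, 0, 0, 0, 0, 0, 0]

```text
time: 14.7
position: [0.5773, -0.0548, 0.0409]
eef_rot: [-3.142, -0.0, -0.278]
wrist_force: [-0.4, 0.9, 3.3]
grip_width: 0.001
grip_force: 1.7
```

Call:
step_arm:
  plan: [0, 0, 0.1, 0, 0, 0, 0, 0, 0, 0, 0, 0]

```text
time: 15.0
position: [0.5773, -0.0548, 0.0398]
eef_rot: [-3.142, -0.0, -0.278]
wrist_force: [-0.3, 0.6, 4.3]
grip_width: 0.006
grip_force: 2.2
```

Good leaf too; the left is the weak one.

Call:
step_arm:
  plan: [0, 0, 0.1, 0, 0, 0, 0.1, 0, 0, 0, 0, 0, 0, 0, 0, 0]

```text
time: 15.4
position: [0.5773, -0.0548, 0.038]
eef_rot: [-3.142, -0.0, -0.278]
wrist_force: [-0.7, 0.5, 5.7]
grip_width: -0.005
grip_force: 3.1
```

Call:
step_arm:
  plan: [0, 0, 0.1, 0, 0, 0, 0, 0, 0, 0, 0, 0]

```text
time: 15.7
position: [0.5774, -0.0548, 0.0372]
eef_rot: [3.142, -0.0, -0.278]
wrist_force: [-1.7, 0.8, 6.4]
grip_width: -0.001
grip_force: 3.5
```

Call:
step_arm:
  plan: [0, 0, 0.1, 0, 0, 0, 0, 0, 0, 0, 0, 0]

```text
time: 16.0
position: [0.5774, -0.0548, 0.0364]
eef_rot: [-3.142, -0.001, -0.278]
wrist_force: [-2.2, 0.9, 7.6]
grip_width: 0.006
grip_force: 3.9
```

Call:
step_arm:
  plan: [0, 0, 0.1, 0, 0, 0, 0, 0, 0, 0, 0, 0]

```text
time: 16.3
position: [0.5775, -0.0548, 0.0355]
eef_rot: [3.142, -0.001, -0.278]
wrist_force: [-1.7, 0.9, 8.2]
grip_width: -0.001
grip_force: 4.3
```

Call:
step_arm:
  plan: [0, 0, 0.06, 0, 0, 0, 0, 0, 0, 0, 0, 0]

```text
time: 16.6
position: [0.5775, -0.0548, 0.035]
eef_rot: [3.142, -0.001, -0.278]
wrist_force: [-2.8, 0.7, 8.7]
grip_width: 0.004
grip_force: 4.6
```

Call:
step_arm:
  plan: [0, 0, 0.06, 0, 0, 0, 0, 0, 0, 0, 0, 0]

```text
time: 16.9
position: [0.5776, -0.0548, 0.0345]
eef_rot: [-3.142, -0.001, -0.278]
wrist_force: [-3.0, 1.6, 9.5]
grip_width: -0.0
grip_force: 4.8
```

Call:
step_arm:
  plan: [0, 0, 0.06, 0, 0, 0, 0, 0, 0, 0, 0, 0]

```text
time: 17.2
position: [0.5776, -0.0549, 0.034]
eef_rot: [3.142, -0.001, -0.278]
wrist_force: [-2.0, 1.1, 9.8]
grip_width: -0.0
grip_force: 5.1
```

Call:
step_arm:
  plan: [0, 0, 0.06, 0, 0, 0, 0, 0, 0, 0, 0, 0]

```text
time: 17.5
position: [0.5776, -0.0549, 0.0337]
eef_rot: [3.142, -0.001, -0.278]
wrist_force: [-3.3, 1.0, 10.3]
grip_width: 0.001
grip_force: 5.9
```

Call:
step_arm:
  plan: [0, 0, 0.06, 0, 0, 0, 0, 0, 0, 0, 0, 0]

```text
time: 17.8
position: [0.5777, -0.0549, 0.0335]
eef_rot: [3.142, -0.001, -0.278]
wrist_force: [-4.0, 1.3, 13.4]
grip_width: 0.001
grip_force: 7.0
```

Call:
step_arm:
  plan: [0, 0, 0.04, 0, 0, 0, 0, 0, 0, 0, 0, 0]

```text
time: 18.1
position: [0.5777, -0.0549, 0.0333]
eef_rot: [3.141, -0.001, -0.278]
wrist_force: [-5.2, 1.2, 14.8]
grip_width: -0.001
grip_force: 7.7
```

Call:
step_arm:
  plan: [0, 0, -0.5, 0, 0, 0, -2, 0, 0, 0, -4, 0, 0, 0, -4, 0, -0.9, 4, -2.5, 0, -0.9, 4, -2.5, 0, -0.9, 4, -2, 0, -0.9, 4, -2, 0, -0.9, 4, 0, 0, -0.9, 3.6, 0, 0]

```text
time: 19.1
position: [0.4592, -0.2684, 0.2262]
eef_rot: [3.141, -0.0, -0.279]
wrist_force: [0.2, -0.8, -1.0]
grip_width: -0.002
grip_force: 0.0
```

Call:
step_arm:
  plan: [0, 0, 0, 0.15, 0, 0, 0, 0.15, 0, 0, 0, 0.15, 0, 0, 0, 0, 0, 0, 0, 0]
  grip: 0.8
  grip_force: 30

```text
time: 19.6
position: [0.46, -0.2666, 0.2253]
eef_rot: [3.141, 0.001, -0.725]
wrist_force: [0.7, -0.7, -0.2]
grip_width: 0.798
grip_force: 0.0
```

```bash
python3 - <<'E'
from h import *
p=cams.capture("wrist"); w=cloud(p); o=readout.get_obs(); print(o["time"],o["position"],o["eef_rot"])
save(p,"w2.png")
for d in finder.trace(p,"weight_centre")[:5]:
    q=w[d["mask"]]; q=q[~np.isnan(q[:,0])]
    k=q[abs(q[:,2]-.0705)<.004]; b=q[(q[:,2]>.012)&(q[:,2]<.047)]
    r=cv2.minEnclosingCircle(k[:,:2].astype(np.float32)) if len(k)>5 else None
    print(round(d["conf"],2),np.round(d["location"]),len(q),len(k),r)
E
```

```text
19.65 [ 0.4600988  -0.26665893  0.22550844] [ 3.14145901e+00  1.03872740e-03 -7.25571250e-01]
0.98 [224. 192.] 1403 385 ((0.4636369049549103, -0.22168631851673126), 0.01091489102691412)
0.84 [260. 109.] 1300 474 ((0.5033453702926636, -0.3063393831253052), 0.010853629559278488)
0.66 [253. 253.] 1438 328 ((0.3910723924636841, -0.19870784878730774), 0.010985178872942924)
0.64 [294. 179.] 1412 397 ((0.4272574782371521, -0.2857969105243683), 0.010938744060695171)
```

View pics/w2.png

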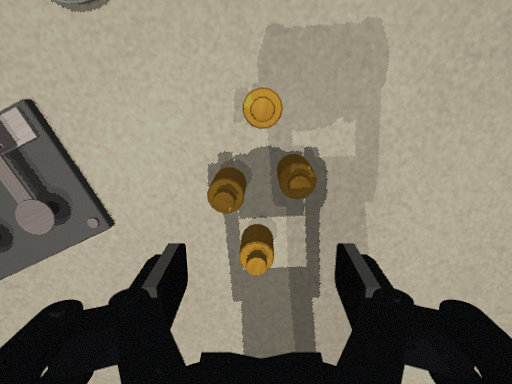

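Call:
step_arm:
  plan: [3, 0.1, 2, 0, 2.86, 0, 3, 0, 0, 0, 4, 0, 0, 0, 4, 0, 0, 0, 3, 0, 0, 0, 0, 0, 0, 0, 0, 0]

```text
time: 20.4
position: [0.5034, -0.3065, 0.0663]
eef_rot: [3.142, 0.001, -0.727]
wrist_force: [0.8, 0.1, 0.9]
grip_width: 0.801
grip_force: 0.0
```

Call:
step_arm:
  plan: [0, 0, 2.5, 0, 0, 0, 2, 0, 0, 0, 0.5, 0, 0, 0, 0, 0, 0, 0, 0, 0]

```text
time: 20.9
position: [0.5048, -0.3076, 0.0186]
eef_rot: [-3.141, -0.004, -0.728]
wrist_force: [-0.9, -0.8, 0.7]
grip_width: 0.802
grip_force: 0.0
```

Call:
step_arm:
  plan: [0, 0, 0, 0, 0, 0, 0, 0, 0, 0, 0, 0, 0, 0, 0, 0, 0, 0, 0, 0, 0, 0, 0, 0, 0, 0, 0, 0]
  grip: 0.3
  grip_force: 30

```text
time: 21.6
position: [0.5041, -0.3073, 0.0176]
eef_rot: [3.141, -0.002, -0.728]
wrist_force: [-0.8, 0.5, 6.1]
grip_width: 0.433
grip_force: 31.1
```

Call:
step_arm:
  plan: [0, 0, -0.5, 0, 0, 0, -1.5, 0, 0, 0, -2.5, 0, 0, 0, -2.5, 0, 0, 0, -2, 0, 0, 0, -1, 0, 0, 0, 0, -0.1, 0, 0, 0, -0.13, 0, 0, 0, -0.13, 0, 0, 0, -0.09]

```text
time: 22.6
position: [0.5026, -0.3059, 0.1151]
eef_rot: [-3.141, 0.002, -0.274]
wrist_force: [-0.8, -0.4, -3.8]
grip_width: 0.435
grip_force: 31.0
```

Call:
step_arm:
  plan: [0, -1.5, 0, 0, 0, -3, 0, 0, 0, -4, 0, 0, 0, -4, 0, 0, 0, -4, 0, 0, 0, -4, 0, 0, 0, -4, 0, 0, 0, -4, 0, 0, 0, -4, 0, 0, 0, -4, 0, 0]

```text
time: 23.6
position: [0.6029, 0.047, 0.1155]
eef_rot: [-3.142, 0.002, -0.279]
wrist_force: [0.6, -0.9, -4.4]
grip_width: 0.433
grip_force: 31.2
```

Call:
step_arm:
  plan: [0, -3, 0, 0, 0, -1.7, 0, 0, 0, -1, 0, 0, 0, 0, 0, 0, 0, 0, 0, 0, 0, 0, 0, 0]

```text
time: 24.2
position: [0.619, 0.098, 0.1161]
eef_rot: [3.141, 0.0, -0.28]
wrist_force: [0.6, -0.4, -4.8]
grip_width: 0.433
grip_force: 31.3
```

```bash
python3 - <<'E'
from h import *
o=readout.get_obs(); print(o["time"],o["position"],o["eef_rot"],o["wrist_force"],o["grip_width"])
for c in ["scene","side","wrist"]:
    p=cams.capture(c); w=cloud(p); save(p,c+"3.png")
    for d in finder.trace(p,"weight_centre")[:5]:
        q=w[d["mask"]]; q=q[~np.isnan(q[:,0])]
        if len(q)<20: continue
        z=np.percentile(q[:,2],96); k=q[abs(q[:,2]-z)<.005]
        print(c,round(d["conf"],2),np.round(d["location"]),len(q),z,cv2.minEnclosingCircle(k[:,:2].astype(np.float32)))
a=cv2.imread("pics/scene3.png")[120:300,180:380]; b=cv2.imread("pics/side3.png")[80:260,180:380]
cv2.imwrite("pics/v3.png",cv2.resize(np.hstack([a,b]),(800,360),interpolation=cv2.INTER_CUBIC))
E
```

```text
24.2 [0.61904852 0.09796263 0.11607278] [ 3.14106040e+00  3.45715856e-04 -2.79878219e-01] [ 0.5940056  -0.37788067 -4.81236418] 0.4329784037978693
scene 0.94 [162. 171.] 407 0.07029860279447411 ((0.46423399448394775, -0.22175344824790955), 0.011862986721098423)
scene 0.87 [288. 196.] 580 0.16973988005473337 ((0.6183575987815857, 0.0983181819319725), 0.011426705867052078)
scene 0.81 [178. 155.] 344 0.07022080291641673 ((0.392546147108078, -0.19756093621253967), 0.011731876991689205)
scene 0.76 [142. 164.] 354 0.07070137023633727 ((0.42840978503227234, -0.2841225266456604), 0.010865841992199421)
side 0.8 [241. 154.] 205 0.15828392890814258 ((0.6076223254203796, 0.0991271585226059), 0.003083460731431842)
side 0.8 [292. 325.] 1012 0.06976166795480016 ((0.426485538482666, -0.2870933413505554), 0.011589866131544113)
side 0.65 [240. 301.] 869 0.06982054626255904 ((0.3896913528442383, -0.1992882490158081), 0.011358242481946945)
side 0.57 [281. 290.] 820 0.07014618065534312 ((0.44721120595932007, -0.2476763129234314), 0.040443386882543564)
wrist 0.72 [260. 282.] 10537 0.16932529557916032 ((0.6189345717430115, 0.0983981341123581), 0.011462305672466755)
```

View pics/v3.png

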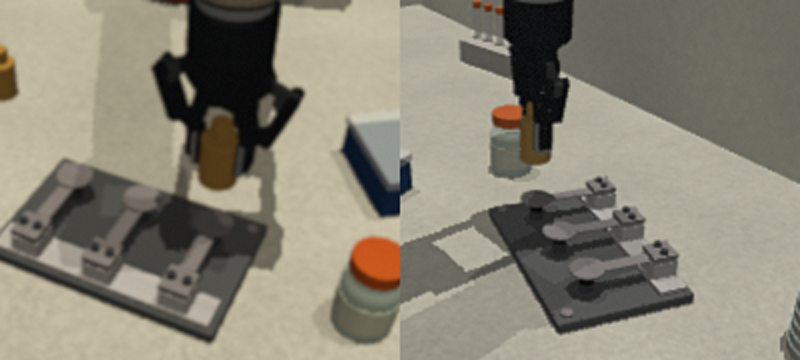

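Call:
step_arm:
  plan: [0.18, -0.05, 1, 0, 0, 0, 2, 0, 0, 0, 1.5, 0, 0, 0, 0.7, 0, 0, 0, 0, 0, 0, 0, 0, 0, 0, 0, 0, 0]

```text
time: 25.2
position: [0.622, 0.0992, 0.0654]
eef_rot: [-3.141, -0.002, -0.278]
wrist_force: [0.2, 0.4, -4.0]
grip_width: 0.439
grip_force: 31.4
```

Call:
step_arm:
  plan: [0, 0, 0.2, 0, 0, 0, 0.2, 0, 0, 0, 0.2, 0, 0, 0, 0, 0, 0, 0, 0, 0]

```text
time: 25.7
position: [0.6215, 0.0992, 0.0586]
eef_rot: [-3.141, -0.001, -0.278]
wrist_force: [0.1, 0.8, -3.2]
grip_width: 0.437
grip_force: 31.5
```

Call:
step_arm:
  plan: [-0.05, 0, 0.2, 0, 0, 0, 0.2, 0, 0, 0, 0, 0, 0, 0, 0, 0]

```text
time: 26.1
position: [0.6212, 0.0993, 0.0547]
eef_rot: [-3.141, -0.001, -0.278]
wrist_force: [1.7, -0.5, -1.6]
grip_width: 0.436
grip_force: 31.7
```

Call:
step_arm:
  plan: [0, 0, 0.1, 0, 0, 0, 0.1, 0, 0, 0, 0, 0, 0, 0, 0, 0]

```text
time: 26.5
position: [0.6213, 0.0993, 0.0533]
eef_rot: [-3.141, -0.001, -0.278]
wrist_force: [-1.2, 0.4, 5.4]
grip_width: 0.432
grip_force: 32.4
```

Call:
step_arm:
  plan: [0, 0, -0.08, 0, 0, 0, 0, 0, 0, 0, 0, 0]

```text
time: 26.8
position: [0.6212, 0.0993, 0.0534]
eef_rot: [-3.141, -0.001, -0.278]
wrist_force: [0.8, 0.6, 3.6]
grip_width: 0.436
grip_force: 32.2
```

Call:
step_arm:
  plan: [0, 0, 0, 0, 0, 0, 0, 0, 0, 0, 0, 0, 0, 0, 0, 0]
  grip: 0.52

```text
time: 27.2
position: [0.62, 0.0993, 0.0523]
eef_rot: [3.141, 0.002, -0.278]
wrist_force: [0.1, 0.2, -0.1]
grip_width: 0.522
grip_force: 0.0
```

Call:
step_arm:
  plan: [0, 0, 0, 0, 0, 0, 0, 0, 0, 0, 0, 0, 0, 0, 0, 0]
  grip: 0.8

```text
time: 27.6
position: [0.6207, 0.0993, 0.0531]
eef_rot: [-3.142, -0.0, -0.278]
wrist_force: [-0.3, 0.4, -0.3]
grip_width: 0.8
grip_force: 0.0
```

Call:
step_arm:
  plan: [0, 0, -0.5, 0, 0, 0, -2, 0, 0, 0, -3, 0, 0, 0, -3, 0, 0, 0, -4, 0, -3, 0, -3, 0, -4, 0, 0, 0, -4, 0, 0, 0, 0, 0, 0, 0, 0, 0, 0, 0]

```text
time: 28.6
position: [0.5146, 0.1297, 0.2086]
eef_rot: [-3.141, -0.001, -0.277]
wrist_force: [-0.1, 0.6, -0.1]
grip_width: 0.796
grip_force: 0.0
```

```bash
python3 - <<'E'
from h import *
o=readout.get_obs(); print(o["time"],o["position"],o["wrist_force"],o["grip_width"])
for c in ["scene","side","wrist"]:
    p=cams.capture(c); w=cloud(p); save(p,c+"4.png")
    for d in finder.trace(p,"weight_centre")[:5]:
        q=w[d["mask"]]; q=q[~np.isnan(q[:,0])]
        if len(q)<20: continue
        z=np.percentile(q[:,2],96); k=q[abs(q[:,2]-z)<.005]
        print(c,round(d["conf"],2),np.round(d["location"]),len(q),z,cv2.minEnclosingCircle(k[:,:2].astype(np.float32)))
a=cv2.imread("pics/wrist4.png")[100:370,80:440]; b=cv2.imread("pics/side4.png")[110:245,180:360]
cv2.imwrite("pics/v4.png",np.hstack([cv2.resize(a,(400,300)),cv2.resize(b,(400,300),interpolation=cv2.INTER_CUBIC)]))
E
```

```text
28.6 [0.51459161 0.12973238 0.20855856] [-0.06301854  0.62554788 -0.07589783] 0.7962146684882554
scene 0.78 [180. 159.] 385 0.06988674244043808 ((0.3914489448070526, -0.19787529110908508), 0.011592471972107887)
scene 0.77 [143. 162.] 353 0.07050134618689811 ((0.4294417202472687, -0.2841707170009613), 0.010612000711262226)
scene 0.72 [161. 172.] 368 0.06954437774554202 ((0.46874526143074036, -0.21910624206066132), 0.00962046254426241)
scene 0.66 [288. 223.] 609 0.10520472885996197 ((0.6130929589271545, 0.10163816064596176), 0.010772766545414925)
side 0.93 [242. 169.] 390 0.10292367250265579 ((0.6100170016288757, 0.09970322996377945), 0.010164265520870686)
side 0.87 [240. 300.] 843 0.06975311478678402 ((0.38988053798675537, -0.20002831518650055), 0.010917910374701023)
side 0.75 [292. 323.] 927 0.06989758248757393 ((0.426024854183197, -0.2877984642982483), 0.010795444250106812)
side 0.71 [281. 291.] 802 0.06995095740830702 ((0.44422948360443115, -0.24681143462657928), 0.0407431535422802)
wrist 0.61 [260.  49.] 2138 0.1050075754129714 ((0.6123087406158447, 0.101642906665802), 0.010793291963636875)
```

View pics/v4.png

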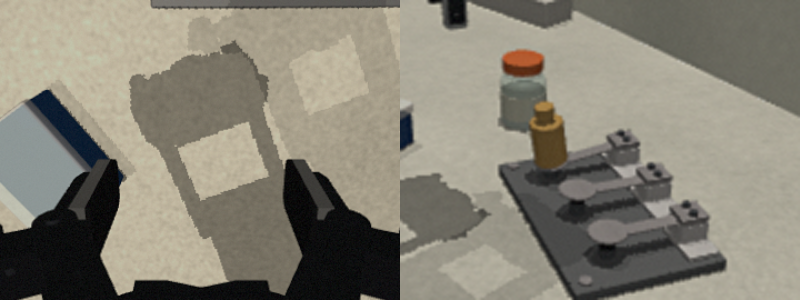

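```bash
python3 -c "
from plant import env; print(env.sign_off())"
```

```text
the job is handed in; nothing more can be done
None
```

The left spring was the weak one at about 0.35 N/mm (the other two measured about 0.75 to 1 N/mm). All three were pressed onto their stops in order at about 15 N, the brass weight now stands centred on the left pad holding it on its stop, and the job is handed in.

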